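# Feed the bar through the stock guide

## Task

Pick up the long thin square bar and feed it endwise into the flared mouth of the stock guide, keeping it straight and not forcing it, until its front end sticks out about 30 mm beyond the plain far end of the tube. Let go and leave it resting there in the tube; leave the thick bar and the short bar lying where they are.

Things in the scene. Friction and masses are not known exactly. Their poses are not given: they have to be found in the camera images.
- long_bar: The long thin bar: plain bright metal, square section 14 x 14 mm, 320 mm long, 0.12 to 0.24 kg, loose, lying flat on the worktop roughly along world y (left-right). Origin at the middle of the bar, on its axis (7 mm above the surface as it lies). Its own y axis runs along its length; both ends are alike.
- stock_guide: Fixed guide: level steel tube, 90 mm long, on a grey foot 76x100x10 mm. Origin: centre of the foot's underside. Tube along own y, centre line 70 mm above the worktop. Flared mouth (55 mm outside, 49 inside, narrowing in 20 mm to the 26 mm bore) at own y=+45 mm, towards world +y; plain far end at y=-45. Feed towards own -y. 30 mm sticking out = bar's middle at y=+85. A released bar droops 8 deg, friction keeps it.
- thick_bar: A bystander: bright metal bar, square 26 x 26 mm, 320 mm long, too thick for the tube; loose, lying flat roughly along world y. Origin at its middle, on its axis; own y along its length. It and the long thin bar lie side by side, either of them nearer the robot. Beyond them a tall power-socket tower stands fixed at about x 0.71, y 0: keep the gripper clear of it.
- short_bar: A bystander: bright metal bar, square 14 x 14 mm, only 140 mm long; loose, lying flat roughly along world y, to the right, nearer the robot than the guide. Origin at its middle, on its axis; own y along its length.

How it is judged:
By the outcome, as a careful person would: the job done as asked, in the order asked, and still so for the second after the job is handed in, with the robot touching nothing.
It also fails if it takes over 48 s, if anything falls off the work surface, if the arm or the gripper's body presses on something with over 40 N, if the wrist force passes 120 N, or if a joint passes its speed limit or range.

## Robot

A 6-joint arm with a two-finger parallel gripper is mounted at the origin on a cart in front of the work surface, level with it; the furniture and walls round the work are solid. World frame = base frame: x ahead of the robot, y to its left, z up, the work surface at z = 0. Lengths are in mm, angles in rad, forces in N, time in s.
With the tool pointing down it reaches from about 375 to 975 mm from the base axis. Payload 3.8 kg.
Tool frame: the origin (TCP) lies midway between the tips of the shut fingers; the grasp point (between the pads) lies 19 mm behind it; z points along the fingers, y is the line along which they close (so a half turn about z gives the same grasp; the last joint's range is limited). The gripper opens to 88 mm and grips with 3 to 60 N. Pads are 18 mm wide; open, the fingers measure 123 mm over their backs; the gripper's body (75 mm by 187 mm) begins 45 mm behind the grasp point.
Start: joints at [-1.159, 0.264, 1.604, -0, 1.274, -0.037], TCP at [292.866, -608.151, 238.706] pointing down, gripper open.
Joint ranges: [-2.63, 2.63], [-0.94, 2.18], [0.31, 2.57], [-1.31, 4.45], [0, 2.66], [-2.55, 2.55]. Speed limits (rad/s): [2.57, 2.57, 3.14, 3.14, 3.14, 3.14].

## Interface

Orientations are given as a rotation vector (axis times angle).
In Python, from workcell import monitor, cams, manip gives the robot as it stands.
- The arm moves only by the tool play_rows, never from a script. Its argument "motion" is one flat list of numbers, 4 for each row, row after row: the shift along the tool's x, y, z in m, then the turn about the tool's z in rad. A call has 1 to 5 rows; each row is the pose to reach, as a shift and turn from the pose commanded when the call began, along the tool's axes at that moment; what a row does not reach only later rows make up. A row lasts 1/12 s, in which the tool goes at most 41.7 mm and 7.16 degrees, less where a joint would pass 70% of its speed; a pose out of reach is approached as far as the arm can. A call with a gripper value outside its range is refused whole. "jaw" is the finger opening in m, from 0 to 0.0881, set as the call begins (left out, the last holds). The fingers move at their own pace and stop on an object; "newtons" is the grip in N (left out, the last holds). Time passes only in rows, so rows that repeat a pose let the fingers close. It gives the time, the measured TCP pose, the force, the opening and the grip force at its end, in the units of the state.
- monitor.sense(): the state, without advancing time (a new reading comes with each control period).
- cams.camera(name): name is "scene" or "top" or "wrist"; returns a dict with "color" (480x640x3 uint8, blue, green, red), "range_z" (480x640 float32, mm along the optical axis (not along the pixel's ray), 0 where there is no reading), "K" (3x3 intrinsics, pixels), "origin" and "rotation" of the camera in the world; the wrist camera has in their place "mount" (4x4, takes a point from camera to tool coordinates, whose origin is the TCP and whose axes are the flange's). Camera axes: x right, y down, z forward; pixel columns grow to the right and rows downward; lengths in mm; the calibration is good to about 2 mm. A picture is of the moment at which its call begins: read the wrist's pose just before it.
- manip.sign_off(): hands the job in; it is judged then, once.
Trained networks look in the newest picture that a camera, given by its name, has taken for a name from the list of things; names that differ only in an ending like _2 or _b are one class to them, and where a whole thing is asked for, a point or a joint stands for the part that bears it (a point fixed in the world has none). Each returns a list of dicts, best first, with "score" (0 to 1); they miss things now and then, are a little off and sometimes report something else, mostly with a low value. They report only what shows in the picture. A call takes as long as a camera call.
- cams.spot_in(thing, camera): "rect" ([centre column, centre row, width, height] in pixels, round what is visible of it).
- cams.cut_out(thing, camera): "pixels" (480x640 bool, what is visible of it) and "rect" ([centre column, centre row, width, height] in pixels, round what is visible of it).
The state is a dict: "time": time; "joints": joint angles; "dq": joint speeds; "tau": joint torques, N m; "tool_pos": TCP position; "ee_rot": TCP orientation; "ft_force": force on the tool from outside, world axes, zero at the start; "wrist_torque": the same for the moment, N m; "finger_gap": finger opening in mm; "grip_force": force on a finger pad.
Only numpy, scipy, OpenCV 4.12 (cv2) and the standard library are available. Lean on these libraries where they do the work, as an engineer would, in place of code of your own. Each camera call takes 0.05 s, during which the arm holds its last target. There are 200 camera calls.

## Working session

There is one attempt and no reset: what is moved stays moved. The work goes in short steps, Python scripts to look and compute and a tool call to move; the robot and the scene stay as the last step left them, time stands still between calls to the robot, and variables do not carry over. Pictures are saved under pics/ and viewed, at most 10 in all, crops included, and the job is handed in when it is done.

Besides the shell and the picture viewer there is one more tool, called as name(argument=value, ...) on one line, values as JSON. play_rows: Moves the arm, as the interface text tells. Its arguments: {"type":"object","properties":{"motion":{"type":"array","items":{"type":"number"}},"jaw":{"type":"number"},"newtons":{"type":"number"}},"required":["motion"]}

```bash
mkdir -p pics; cat > h.py <<'E'
import numpy as np, cv2
from scipy.spatial.transform import Rotation as R
from workcell import monitor, cams, manip
def shot(n):
    s=monitor.sense(); c=cams.camera(n)
    if n=="wrist":
        M=np.array(c["mount"]); Rt=R.from_rotvec(s["ee_rot"]).as_matrix()
        c["Rw"]=Rt@M[:3,:3]; c["o"]=Rt@M[:3,3]+np.array(s["tool_pos"])
    else: c["Rw"]=np.array(c["rotation"]).reshape(3,3); c["o"]=np.array(c["origin"]).ravel()
    return c
def cloud(c,mask):
    v,u=np.nonzero(mask&(c["range_z"]>0)); z=c["range_z"][v,u]
    p=np.stack([u,v,np.ones_like(u)],0)
    return ((c["Rw"]@((np.linalg.inv(c["K"])@p)*z)).T+c["o"])
def bar(P):
    m=np.median(P,0); d=P[:,:2]-m[:2]; w=np.linalg.svd(d[:],full_matrices=False)[2][0]
    if w[1]<0:w=-w
    n=np.array([w[1],-w[0]]); a=d@w; b=d@n
    q=np.percentile(a,[1,99]);r=np.percentile(b,[3,97])
    return m[:2]+w*q.mean()+n*r.mean(), np.degrees(np.arctan2(-w[0],w[1])), np.diff(q)[0],np.diff(r)[0],np.percentile(P[:,2],[5,50,90])
E
python3 - <<'E'
from h import *
np.set_printoptions(precision=1,suppress=True)
s=monitor.sense(); print(s["time"],s["tool_pos"],R.from_rotvec(s["ee_rot"]).as_matrix())
for n in("scene","top"):
    c=shot(n); cv2.imwrite(f"pics/{n}0.png",c["color"]); print(n,c["o"],c["Rw"])
    for t in("long_bar","thick_bar","short_bar","stock_guide"):
        for r in cams.cut_out(t,n)[:3]:
            P=cloud(c,r["pixels"])
            if len(P)>20: print(n,t,round(r["score"],2),r["rect"],*bar(P))
E
```

```text
0.0 [ 292.6 -607.5  237.4] [[ 0.9  0.4 -0. ]
 [ 0.4 -0.9  0. ]
 [ 0.  -0.  -1. ]]Traceback (most recent call last):
  File "<stdin>", line 5, in <module>
  File "h.py", line 9, in shot
    else: c["Rw"]=np.array(c["rotation"]).reshape(3,3); c["o"]=np.array(c["origin"]).ravel()
                  ~~~~~~~~~~~~~~~~~~~~~~~~~~~~~~~^^^^^
ValueError: cannot reshape array of size 3 into shape (3,3)
```

```bash
sed -i 's/np.array(c\["rotation"\]).reshape(3,3)/R.from_rotvec(np.ravel(c["rotation"])).as_matrix()/' h.py
python3 - <<'E'
from h import *
np.set_printoptions(precision=2,suppress=True)
s=monitor.sense(); print(s["time"],s["tool_pos"],R.from_rotvec(s["ee_rot"]).as_matrix())
for n in("scene","top"):
    c=shot(n); cv2.imwrite(f"pics/{n}0.png",c["color"]); print(n,c["o"],c["Rw"])
    for t in("long_bar","thick_bar","short_bar","stock_guide"):
        for r in cams.cut_out(t,n)[:3]:
            P=cloud(c,r["pixels"])
            if len(P)>20: print(n,t,round(r["score"],2),r["rect"],*bar(P))
E
```

```text
0.05 [ 292.58 -607.53  237.42] [[ 0.9   0.43 -0.  ]
 [ 0.43 -0.9   0.  ]
 [ 0.   -0.   -1.  ]]
scene [  22.59 -480.    574.02] [[ 0.68 -0.48  0.56]
 [-0.74 -0.42  0.53]
 [-0.02 -0.77 -0.64]]
scene long_bar 0.92 [290.4, 206.4, 124.6, 63.1] [570.95 120.1 ] 6.426426843885756 312.48862939644596 14.301212385761845 [-1.39  9.71 12.31]
scene thick_bar 0.95 [238.5, 237.3, 131.0, 82.6] [438.25 126.95] 3.25980391057358 317.1315298880338 24.80807882466721 [ 1.39 22.25 24.34]
scene thick_bar 0.16 [323.5, 310.8, 65.4, 56.5] [ 405.33 -122.94] -6.316873782240017 137.37198399099557 13.111913835587671 [ 1.83 11.17 12.78]
scene short_bar 0.74 [323.7, 309.4, 63.4, 58.1] [ 405.64 -122.78] -6.857751941195923 137.2755697359581 13.602506867088174 [ 0.81 11.08 12.76]
scene stock_guide 0.56 [392.2, 279.8, 71.5, 77.9] [ 507.66 -185.27] 15.537720849599733 95.17320298401711 58.86956384877486 [ 6.12 35.87 84.14]
top [385.37   4.67 884.42] [[-0.02 -1.    0.1 ]
 [-1.    0.01 -0.04]
 [ 0.04 -0.1  -0.99]]
top long_bar 0.87 [229.6, 183.6, 189.6, 31.0] [571.21 124.25] 6.466317766695804 309.9490191452128 13.664082599835991 [ 6.24 15.86 17.99]
top thick_bar 0.87 [227.0, 260.1, 198.2, 34.0] [439.09 131.32] 3.2760536364607096 315.4536715931097 25.75640352097805 [ 5.03 28.09 30.1 ]
top short_bar 0.67 [380.1, 278.2, 83.5, 19.2] [ 405.89 -119.34] -6.780728683232471 135.18131197824766 12.714178089276587 [13.54 16.3  18.28]
top stock_guide 0.82 [417.0, 212.9, 73.7, 53.2] [ 514.51 -178.13] 7.769519224914103 96.13273898182008 70.27970959973418 [10.35 52.31 91.29]
top stock_guide 0.59 [225.7, 261.4, 195.9, 29.4] [438.81 131.33] 3.3226704528765607 309.7043001372128 24.698597795574706 [25.39 28.23 30.17]
```

View pics/top0.png

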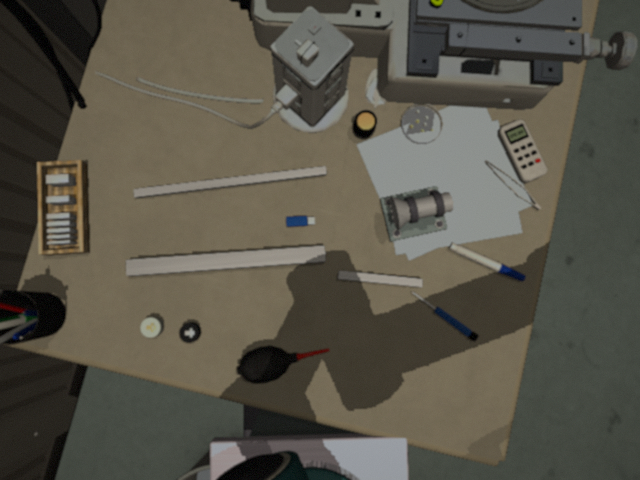

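View pics/scene0.png

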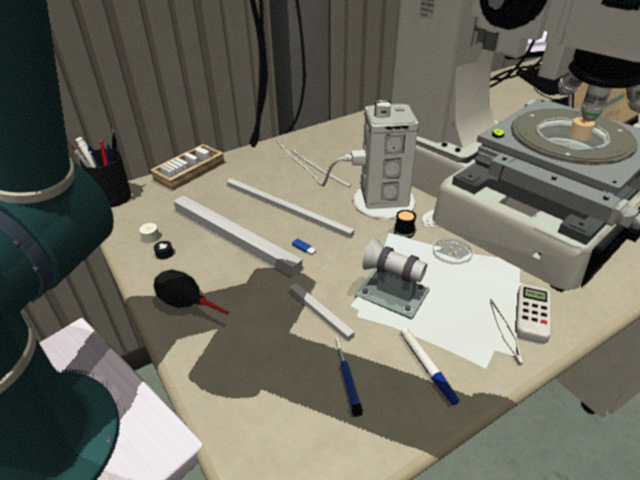

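Top view: the long bar runs (135,193)–(326,171), the thick bar is nearer the robot at row 260, and the guide sits at (417,213) with its mouth to the left. The scene view agrees, and the networks' labels match both pictures.

```bash
cat >> h.py <<'E'
def go(x,y,z,yaw):
    s=monitor.sense(); Rt=R.from_rotvec(s["ee_rot"]).as_matrix(); p=np.array(s["tool_pos"])
    cur=np.degrees(np.arctan2(Rt[1,0],Rt[0,0]))
    print("from",p.round(1),round(cur,2),"tilt",Rt[:,2].round(4),"shift mm",(Rt.T@(np.array([x,y,z])-p)).round(1),"turn",round(-np.radians(yaw-cur),4))
E
python3 - <<'E'
from h import *
print(shot("wrist")["mount"]); go(500,-190,300,97)
E
```

```text
[[ 5.53393924e-04 -9.58801243e-01 -2.84077227e-01  7.38138068e+01]
 [ 9.99999516e-01  2.99405787e-04  9.37502164e-04 -5.82207196e-01]
 [-8.13823874e-04 -2.84077608e-01  9.58800944e-01 -1.46674401e+02]
 [ 0.00000000e+00  0.00000000e+00  0.00000000e+00  1.00000000e+00]]
from [ 292.9 -608.2  238.7] 25.72 tilt [ 0. -0. -1.] shift mm [ 368.1 -286.9  -61.3] turn -1.2441
```

play_rows(motion=[0.15,-0.122,-0.02,-0.6,0.15,-0.122,-0.02,-0.6,0.15,-0.122,-0.02,-0.6,0.15,-0.122,-0.02,-0.6,0.15,-0.122,-0.02,-0.6], jaw=0.06)

```text
time: 1.02
tool_pos: [376.1, -430.3, 259.3]
ee_rot: [-2.714, -1.582, -0.002]
ft_force: [-0.1, -0.8, 0.3]
finger_gap: 60.4
grip_force: 0.0
```

```bash
python3 -c "
from h import *
go(508,-150,285,97)"
```

```text
from [ 376.1 -430.3  259.3] 60.48 tilt [ 9.e-04  6.e-04 -1.e+00] shift mm [308.9 -23.3 -25.4] turn -0.6374
```

play_rows(motion=[0.2,-0.015,-0.016,-0.6,0.2,-0.015,-0.016,-0.6,0.2,-0.015,-0.016,-0.6,0.2,-0.015,-0.016,-0.6,0.2,-0.015,-0.016,-0.6])

```text
time: 1.43
tool_pos: [462.6, -249.9, 275.4]
ee_rot: [2.125, 2.313, 0.001]
ft_force: [0.8, -0.3, 0.2]
finger_gap: 60.1
grip_force: 0.0
```

```bash
python3 -c "
from h import *
go(508,-150,285,97)"
```

```text
from [ 462.6 -249.9  275.4] 94.84 tilt [ 0.0012  0.     -1.    ] shift mm [95.7 53.7 -9.6] turn -0.0377
```

play_rows(motion=[0.096,0.054,-0.01,-0.038,0.096,0.054,-0.01,-0.038,0.096,0.054,-0.01,-0.038,0.096,0.054,-0.01,-0.038])

```text
time: 1.77
tool_pos: [510.2, -148.1, 285.8]
ee_rot: [2.083, 2.351, 0.005]
ft_force: [-0.1, -0.9, -0.1]
finger_gap: 60.2
grip_force: 0.0
```

```bash
python3 - <<'E'
from h import *
np.set_printoptions(precision=2,suppress=True)
c=shot("wrist"); cv2.imwrite("pics/w1.png",c["color"])
np.savez("w1.npz",**{k:c[k] for k in("color","range_z","K","Rw","o")})
for t in("stock_guide","long_bar","short_bar"):
    for r in cams.cut_out(t,"wrist")[:2]:
        P=cloud(c,r["pixels"]); print(t,round(r["score"],2),r["rect"],*(bar(P) if len(P)>20 else []))
        if t=="stock_guide" and r["score"]>.4: np.save("g1.npy",P)
P=cloud(c,c["range_z"]>0); print(np.histogram(P[:,2],bins=np.arange(-15,110,5)))
go(571,122,200,96.4)
E
```

```text
long_bar 0.74 [409.8, 53.4, 25.7, 106.8] [584.22  14.67] 6.420016351156839 95.7633624742528 13.361508570057765 [ 5.7  14.52 15.7 ]
short_bar 0.64 [233.2, 162.3, 35.7, 128.3] [ 407.33 -120.11] -6.709671732344895 136.7666912769633 13.233335300744502 [ 6.15 14.4  15.55]
(array([   235,    286,  31934, 103650,  12880,   7681,   3374,    965,
         2981,   1317,   1114,   1597,   1026,   1066,   1013,   1040,
         1073,   1164,   1358,   1758,   2251,   1978,   1991,   3117]), array([-15, -10,  -5,   0,   5,  10,  15,  20,  25,  30,  35,  40,  45,
        50,  55,  60,  65,  70,  75,  80,  85,  90,  95, 100, 105]))
from [ 507.8 -153.   284.6] 96.64 tilt [-0. -0. -1.] shift mm [265.9  94.6  84.4] turn 0.0041
```

View pics/w1.png

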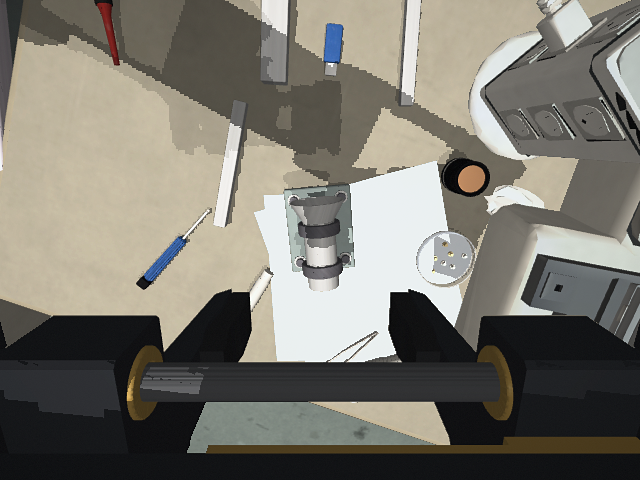

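The wrist view shows the guide at about (320,240), mouth at the top (318,205), far end at (322,285). The network missed it here, so I'll fit the tube from the depth, and move on to the bar.

```bash
cat >> h.py <<'E'
def guide(c,u0=280,u1=365,v0=150,v1=300):
    m=np.zeros((480,640),bool); m[v0:v1,u0:u1]=1
    P=cloud(c,m); F=P[(P[:,2]>3)&(P[:,2]<18)]; T=P[P[:,2]>35]
    r=cv2.minAreaRect(F[:,:2].astype(np.float32)); print("foot",r)
    # tube: slices along y, edges mid
    for y in np.arange(T[:,1].min(),T[:,1].max(),8):
        S=T[(T[:,1]>=y)&(T[:,1]<y+8)]
        if len(S)>10: a=np.percentile(S[:,0],[2,98]); print(round(y+4,1),"x",a.round(1),"mid",a.mean().round(1),"top x",S[S[:,2]>np.percentile(S[:,2],85),0].mean().round(1),"ztop",np.percentile(S[:,2],97).round(1))
    return T
E
python3 - <<'E'
from h import *
c=dict(np.load("w1.npz")); guide(c)
go(571,120,210,96.4)
E
```

```text
foot ((519.1682739257812, -182.6942596435547), (105.3769302368164, 178.77786254882812), 6.853847503662109)
-223.0 x [508.9 538.1] mid 523.5 top x 524.6 ztop 87.3
-215.0 x [504.7 538.7] mid 521.7 top x 522.6 ztop 87.6
-207.0 x [500.5 539. ] mid 519.7 top x 521.8 ztop 92.0
-199.0 x [501.7 540.2] mid 521.0 top x 521.4 ztop 91.8
-191.0 x [502.7 537.8] mid 520.3 top x 518.2 ztop 87.4
-183.0 x [501.  532.2] mid 516.6 top x 516.4 ztop 87.2
-175.0 x [499.2 530.1] mid 514.6 top x 514.6 ztop 87.3
-167.0 x [492.2 529.7] mid 511.0 top x 512.3 ztop 92.1
-159.0 x [492.8 531.8] mid 512.3 top x 512.4 ztop 91.8
-151.0 x [489.7 529.4] mid 509.5 top x 506.4 ztop 91.2
-143.0 x [483.2 526.8] mid 505.0 top x 504.5 ztop 96.0
-135.0 x [499.3 530.9] mid 515.1 top x 508.1 ztop 97.8
from [ 507.8 -153.   284.6] 96.64 tilt [-4.e-04 -5.e-04 -1.e+00] shift mm [263.9  94.4  74.4] turn 0.0041
```

play_rows(motion=[0.17,0.06,0.02,0.004,0.17,0.06,0.02,0.004,0.17,0.06,0.02,0.004,0.17,0.06,0.02,0.004,0.17,0.06,0.02,0.004])

```text
time: 2.38
tool_pos: [548.1, 25.8, 263.7]
ee_rot: [-2.093, -2.341, -0.001]
ft_force: [-0.5, -0.8, 0.1]
finger_gap: 60.2
grip_force: 0.0
```

```bash
python3 - <<'E'
from h import *
go(571,120,180,96.4)
E
```

```text
from [548.1  25.8 263.7] 96.4 tilt [-9.0e-04  1.9e-03 -1.0e+00] shift mm [90.9 33.3 83.9] turn 0.0
```

play_rows(motion=[0.091,0.033,0.084,0,0.091,0.033,0.084,0,0.091,0.033,0.084,0,0.091,0.033,0.084,0,0.091,0.033,0.084,0])

```text
time: 2.8
tool_pos: [569.1, 117.0, 177.7]
ee_rot: [-2.091, -2.341, 0.007]
ft_force: [-0.0, 0.1, 0.4]
finger_gap: 60.1
grip_force: 0.0
```

```bash
python3 - <<'E'
from h import *
np.set_printoptions(precision=2,suppress=True)
for i in range(2): c=shot("wrist")
for r in cams.cut_out("long_bar","wrist")[:2]:
    P=cloud(c,r["pixels"]); P=P[P[:,2]>7]; print(round(r["score"],2),r["rect"],*bar(P))
P=cloud(c,c["range_z"]>0); S=P[(abs(P[:,0]-571)<60)&(abs(P[:,1]-120)<60)&(P[:,2]<40)]
print("table",np.median(S[S[:,2]<7,2]))
go(571,122,7,96.4)
E
```

```text
table 0.7725872403385381
from [571.6 115.8 182. ] 96.31 tilt [ 0. -0. -1.] shift mm [  6.3  -0.2 175. ] turn -0.0016
```

```bash
python3 - <<'E'
from h import *
np.set_printoptions(precision=2,suppress=True)
c=shot("wrist"); cv2.imwrite("pics/w2.png",c["color"])
for r in cams.cut_out("long_bar","wrist")[:2]: print(r["score"],r["rect"])
P=cloud(c,c["range_z"]>0); S=P[(abs(P[:,0]-571)<50)&(P[:,1]>-60)&(P[:,2]<25)&(P[:,2]>9)]
print(len(S),bar(S),S[:,1].min(),S[:,1].max())
go(571,122,7,96.4)
E
```

```text
0.68 [318.9, 181.6, 20.5, 361.8]
6029 (array([571.33, 132.45]), np.float64(6.543551298852805), np.float64(300.3856883948435), np.float64(13.23167241845548), array([13.36, 14.66, 15.61])) -21.79763306373914 284.43574238513344
from [571.8 115.9 182.6] 96.29 tilt [ 0.  0. -1.] shift mm [  6.1  -0.7 175.6] turn -0.0018
```

View pics/w2.png

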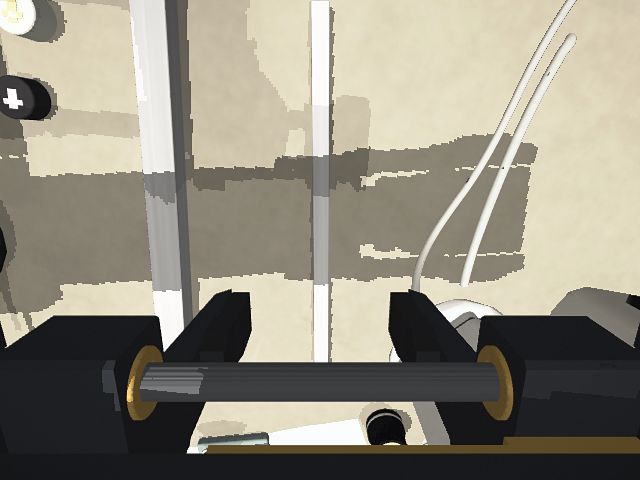

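The bar sits centred between the fingers at column 319 and runs vertically. The thick bar is at column 160. I'll descend over the middle of the bar.

play_rows(motion=[0.007,0.001,0.04,-0.004,0.007,0.001,0.08,-0.004,0.007,0.001,0.12,-0.004,0.007,0.001,0.145,-0.004,0.007,0.001,0.155,-0.004])

```text
time: 3.47
tool_pos: [568.2, 122.9, 22.4]
ee_rot: [-2.088, -2.343, 0.007]
ft_force: [-0.1, -0.4, 0.2]
finger_gap: 59.9
grip_force: 0.0
```

```bash
python3 - <<'E'
from h import *
shot("wrist");go(572.4,123,4,96.5); print(monitor.sense()["ft_force"])
E
```

```text
from [568.3 123.1  22.3] 96.57 tilt [-0.0056 -0.0011 -1.    ] shift mm [-0.5  4.2 18.3] turn 0.0012
[-0.9622884  -0.71870932 -0.3530023 ]
```

play_rows(motion=[0,0,0.005,0,0,0,0.01,0,0,0,0.014,0,0,0,0.014,0,0,0,0.014,0])

```text
time: 3.93
tool_pos: [571.9, 124.8, 12.9]
ee_rot: [2.088, 2.346, 0.002]
ft_force: [-0.2, 0.3, -0.3]
finger_gap: 59.8
grip_force: 0.0
```

```bash
python3 - <<'E'
from h import *
shot("wrist");go(572.4,123,4,96.5); print(monitor.sense()["ft_force"])
E
```

```text
from [571.8 124.8  12.9] 96.65 tilt [ 1.9e-03  3.0e-04 -1.0e+00] shift mm [-1.9  0.4  8.9] turn 0.0026
[-0.92761321 -0.30503335 -0.29810504]
```

play_rows(motion=[0,0,0.005,0,0,0,0.009,0,0,0,0.009,0,0,0,0.009,0])

```text
time: 4.32
tool_pos: [570.4, 124.5, 2.2]
ee_rot: [-2.088, -2.346, 0.001]
ft_force: [-0.3, -0.2, 0.4]
finger_gap: 59.9
grip_force: 0.0
```

play_rows(motion=[0,0,0,0,0,0,0,0,0,0,0,0,0,0,0,0,0,0,0,0], jaw=0.008, newtons=25)

```text
time: 4.73
tool_pos: [571.0, 124.6, 2.8]
ee_rot: [2.089, 2.346, 0.0]
ft_force: [1.0, 0.5, -0.1]
finger_gap: 29.0
grip_force: 0.0
```

play_rows(motion=[0,0,0,0,0,0,0,0,0,0,0,0])

```text
time: 4.98
tool_pos: [571.1, 124.6, 2.8]
ee_rot: [2.089, 2.346, 0.0]
ft_force: [-0.7, -0.0, -0.0]
finger_gap: 13.2
grip_force: 25.0
```

play_rows(motion=[0,0,-0.01,0,0,0,-0.04,0,0,0,-0.07,0,0,0,-0.09,0,0,0,-0.1,0], newtons=40)

```text
time: 5.4
tool_pos: [572.8, 125.0, 106.6]
ee_rot: [2.087, 2.344, 0.006]
ft_force: [0.2, 1.0, -0.8]
finger_gap: 13.5
grip_force: 40.0
```

```bash
python3 - <<'E'
from h import *
np.set_printoptions(precision=2,suppress=True)
c=dict(np.load("w1.npz")); m=np.zeros((480,640),bool); m[150:300,280:365]=1
P=cloud(c,m)
def show(P,tag):
    T=P[(P[:,2]>80)&(P[:,2]<110)&(P[:,1]>-235)&(P[:,1]<-125)]
    F=P[(P[:,2]>7)&(P[:,2]<14)&(abs(P[:,0]-518)<60)&(abs(P[:,1]+181)<70)]
    print(tag,"tube",cv2.fitLine(T[:,:2].astype(np.float32),cv2.DIST_HUBER,0,.01,.01).ravel(),"foot",cv2.minAreaRect(F[:,:2].astype(np.float32)),len(T),len(F))
show(P,"w1")
c=shot("top"); show(cloud(c,c["range_z"]>0),"top")
c=shot("scene"); show(cloud(c,c["range_z"]>0),"scene")
go(465,48,140,103)
E
```

```text
w1 tube [   0.21   -0.98  515.46 -178.05] foot ((516.2220458984375, -184.61990356445312), (91.93551635742188, 108.69427490234375), 11.894671440124512) 2724 2397
top tube [   0.99    0.12  707.1  -158.78] foot ((517.9833374023438, -181.61077880859375), (119.70802307128906, 138.7933807373047), 0.21348167955875397) 3776 1742
scene tube [   1.     -0.06  628.82 -182.71] foot ((500.2153015136719, -188.5560302734375), (103.96998596191406, 105.4578857421875), 10.720282554626465) 2107 1080
from [572.7 124.9 105.4] 96.65 tilt [ 0.  0. -1.] shift mm [ -63.9 -115.7  -35.2] turn -0.1109
```

play_rows(motion=[-0.064,-0.113,-0.03,-0.093,-0.064,-0.113,-0.03,-0.093,-0.064,-0.113,-0.03,-0.093,-0.064,-0.113,-0.03,-0.093,-0.064,-0.113,-0.03,-0.093])

```text
time: 5.92
tool_pos: [462.8, 46.8, 131.1]
ee_rot: [-1.978, -2.437, 0.004]
ft_force: [-0.0, 0.2, -1.9]
finger_gap: 13.6
grip_force: 40.0
```

```bash
python3 - <<'E'
from h import *
shot("top");shot("top");go(467,52,66,102)
E
```

```text
from [466.   48.  131.9] 101.92 tilt [-2.e-04  4.e-04 -1.e+00] shift mm [ 3.7  1.8 65.9] turn -0.0014
```

play_rows(motion=[0.008,0.002,0.02,-0.001,0.008,0.002,0.045,-0.001,0.008,0.002,0.06,-0.001,0.008,0.002,0.066,-0.001,0.008,0.002,0.066,-0.001])

```text
time: 6.43
tool_pos: [465.4, 56.7, 64.4]
ee_rot: [-1.973, -2.44, 0.005]
ft_force: [-1.5, -0.5, -1.1]
finger_gap: 13.5
grip_force: 40.0
```

```bash
python3 - <<'E'
from h import *
np.set_printoptions(precision=2,suppress=True)
shot("top");c=shot("top"); im1=c["color"]; s=monitor.sense(); print(s["tool_pos"],s["ft_force"])
ct=c; cs=shot("scene")
a=cv2.resize(ct["color"][150:290,300:480],None,fx=4,fy=4,interpolation=cv2.INTER_CUBIC)
b=cv2.resize(cs["color"][210:330,260:440],None,fx=4,fy=4,interpolation=cv2.INTER_CUBIC)
cv2.imwrite("pics/t3.png",a);cv2.imwrite("pics/s3.png",b)
for n,c in(("top",ct),("scene",cs)):
    P=cloud(c,c["range_z"]>0)
    B=P[(P[:,2]>60)&(P[:,2]<95)&(P[:,1]>-125)&(P[:,1]<-20)&(P[:,0]>460)&(P[:,0]<525)]
    T=P[(P[:,2]>78)&(P[:,2]<115)&(P[:,1]>-240)&(P[:,1]<-128)&(P[:,0]>485)&(P[:,0]<550)]
    for q,Q in(("bar",B),("tube",T)):
        if len(Q)<10: print(n,q,len(Q)); continue
        print(n,q,len(Q),cv2.fitLine(Q[:,:2].astype(np.float32),cv2.DIST_HUBER,0,.01,.01).ravel(),"y",np.percentile(Q[:,1],[1,99]),"z",np.percentile(Q[:,2],[5,50,95]))
E
```

```text
[467.21  56.64  66.72] [-0.16  1.06 -2.63]
top bar 511 [  0.22  -0.98 490.34 -59.14] y [-97.98 -20.37] z [74.95 79.06 81.19]
top tube 1223 [   0.21   -0.98  513.76 -179.67] y [-223.26 -134.23] z [80.19 87.92 95.51]
scene bar 550 [  0.22  -0.98 486.75 -62.11] y [-101.75  -21.11] z [63.83 74.15 76.61]
scene tube 867 [   0.24   -0.97  508.62 -182.38] y [-226.07 -138.52] z [78.68 83.71 90.96]
```

View pics/t3.png

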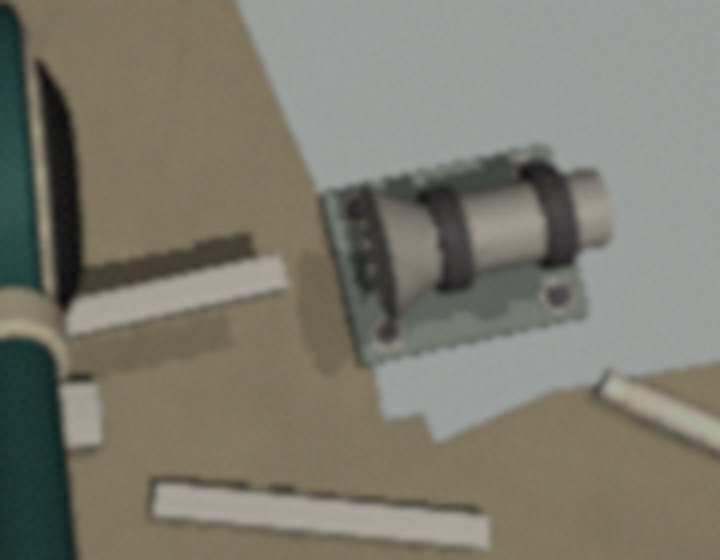

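View pics/s3.png

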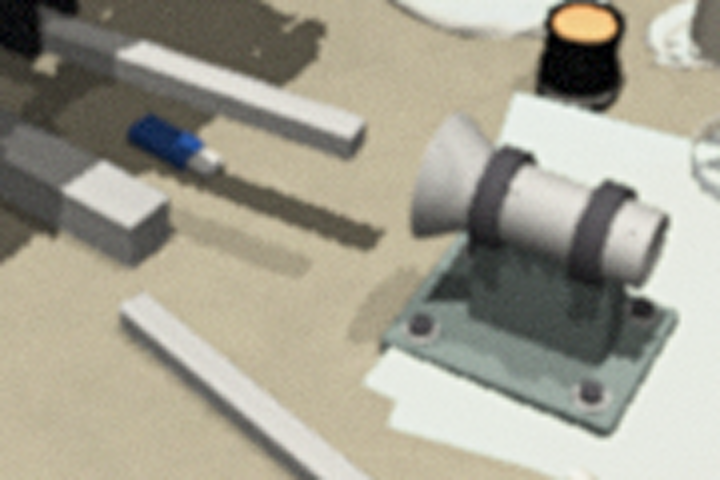

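The bar's front end (top crop (285,270)) lines up with the flared mouth (385,250). Fits agree to about 1.5 mm sideways and the heights match. About 156 mm of feed remains along −tool x.

play_rows(motion=[-0.008,-0.0015,0,0,-0.018,-0.0015,0,0,-0.028,-0.0015,0,0,-0.036,-0.0015,0,0,-0.04,-0.0015,0,0])

```text
time: 7.0
tool_pos: [473.9, 15.2, 67.2]
ee_rot: [1.977, 2.44, 0.001]
ft_force: [0.9, -0.7, -1.6]
finger_gap: 13.6
grip_force: 40.0
```

play_rows(motion=[-0.005,0,0,0,-0.01,0,0,0,-0.015,0,0,0,-0.018,0,0,0,-0.018,0,0,0])

```text
time: 7.42
tool_pos: [477.1, -1.4, 66.7]
ee_rot: [1.977, 2.441, -0.0]
ft_force: [0.6, 0.6, -1.6]
finger_gap: 13.3
grip_force: 40.0
```

```bash
python3 - <<'E'
from h import *
np.set_printoptions(precision=3,suppress=True)
shot("top")
s=monitor.sense(); print(s["ft_force"],s["wrist_torque"]); go(515.8-.213*(s["tool_pos"][1]+180.5),s["tool_pos"][1],66,102)
ct=shot("top");cs=shot("scene")
a=cv2.resize(ct["color"][160:270,320:480],None,fx=4,fy=4,interpolation=cv2.INTER_CUBIC)
b=cv2.resize(cs["color"][220:330,300:440],None,fx=4.5,fy=4,interpolation=cv2.INTER_CUBIC)
b=cv2.resize(b,(640,440)); cv2.imwrite("pics/m4.png",cv2.resize(np.vstack([a,b]),(436,600)))
E
```

```text
[ 0.039  0.896 -1.837] [-0.058 -0.05   0.004]
from [477.   -1.1  66.7] 102.0 tilt [-0.  0. -1.] shift mm [-0.1  0.5  0.7] turn 0.0001
```

View pics/m4.png

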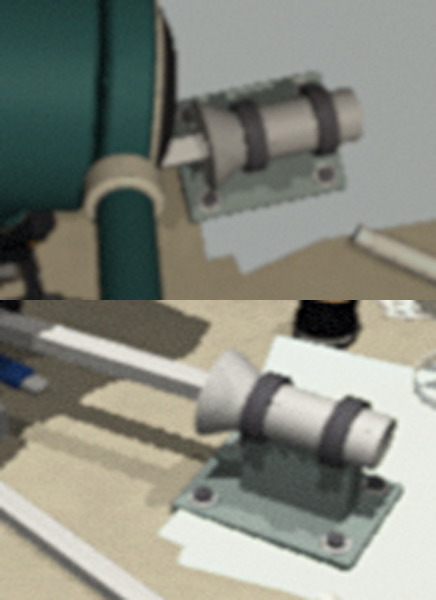

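The bar's tip is inside the flare (top half (205,150), lower half (205,385)), central and without contact force. I'll keep feeding gently.

play_rows(motion=[-0.004,0,0,0,-0.008,0,0,0,-0.012,0,0,0,-0.016,0,0,0,-0.02,0,0,0])

```text
time: 7.98
tool_pos: [481.3, -20.8, 66.7]
ee_rot: [1.976, 2.442, 0.0]
ft_force: [-0.4, 1.0, -2.3]
finger_gap: 13.3
grip_force: 40.0
```

play_rows(motion=[-0.005,0,0,0,-0.01,0,0,0,-0.015,0,0,0,-0.02,0,0,0,-0.025,0,0,0])

```text
time: 8.4
tool_pos: [486.5, -45.4, 66.7]
ee_rot: [-1.977, -2.442, 0.0]
ft_force: [0.3, -0.3, -1.4]
finger_gap: 13.7
grip_force: 40.0
```

```bash
python3 - <<'E'
from h import *
np.set_printoptions(precision=3,suppress=True)
shot("top")
s=monitor.sense(); print(s["ft_force"],s["wrist_torque"]); go(515.8-.213*(-96.4+180.5),-96.4,66,102)
E
```

```text
[ 0.735 -0.922 -2.22 ] [-0.048 -0.171  0.044]
from [486.8 -46.1  66.8] 102.02 tilt [ 0.001 -0.001 -1.   ] shift mm [-51.5   0.4   0.8] turn 0.0003
```

play_rows(motion=[-0.005,0,0,0,-0.01,0,0,0,-0.015,0,0,0,-0.02,0,0,0,-0.025,0,0,0])

```text
time: 8.87
tool_pos: [491.7, -69.8, 66.7]
ee_rot: [1.976, 2.442, -0.0]
ft_force: [-0.4, 0.7, -1.7]
finger_gap: 13.4
grip_force: 40.0
```

play_rows(motion=[-0.006,0,0,0,-0.012,0,0,0,-0.018,0,0,0,-0.023,0,0,0,-0.025,0,0,0])

```text
time: 9.28
tool_pos: [497.1, -94.6, 66.8]
ee_rot: [1.977, 2.441, 0.0]
ft_force: [0.5, 0.4, -1.8]
finger_gap: 13.4
grip_force: 40.0
```

```bash
python3 - <<'E'
from h import *
np.set_printoptions(precision=3,suppress=True)
shot("top");shot("top")
s=monitor.sense(); print(s["ft_force"],s["wrist_torque"]); go(515.8-.213*(-96.4+180.5),-96.4,66,102)
ct=shot("top");cs=shot("scene")
d=np.array([.2079,-.978])
for n,c in(("top",ct),("scene",cs)):
    P=cloud(c,c["range_z"]>0)
    a=(P[:,:2]-[516,-180.5])@d; b=(P[:,:2]-[516,-180.5])@[d[1],-d[0]]
    S=(P[:,2]>55)&(abs(b)<20)&(a>25)&(a<110)
    for lo in range(30,100,3):
        m=S&(a>=lo)&(a<lo+3)
        if m.sum(): print(n,lo,m.sum(),P[m,2].max().round(1),b[m].min().round(1),b[m].max().round(1))
b=cv2.resize(cs["color"][220:330,300:440],None,fx=4.5,fy=4.5,interpolation=cv2.INTER_CUBIC)
cv2.imwrite("pics/m5.png",b)
E
```

```text
[ 0.243 -0.301 -2.16 ] [-0.019 -0.064 -0.021]
from [496.9 -94.2  66.7] 101.99 tilt [ 0.  0. -1.] shift mm [-2.4  0.5  0.7] turn -0.0001
scene 30 69 89.5 -18.3 19.9
scene 33 40 84.8 -7.8 18.1
scene 36 46 84.9 -7.8 18.7
scene 39 38 84.9 -9.4 18.1
scene 42 48 84.8 -12.1 17.1
scene 45 58 84.5 -14.4 17.7
scene 48 25 77.0 -4.9 9.0
scene 51 24 76.6 -5.0 8.5
scene 54 26 77.2 -4.8 9.2
scene 57 26 76.8 -5.0 9.6
scene 60 26 76.2 -5.7 9.9
scene 63 26 76.9 -5.9 8.8
scene 66 24 76.7 -5.7 9.3
scene 69 27 77.6 -3.1 9.8
scene 72 14 75.8 -5.5 8.4
```

View pics/m5.png

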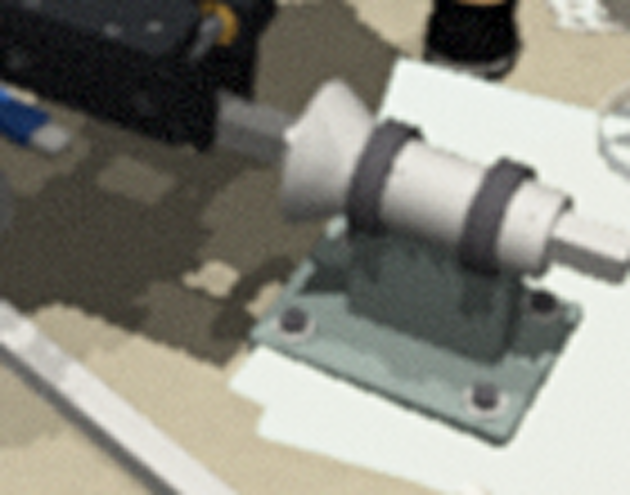

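The bar sticks out about 27 mm straight through the tube (right end near (630,245)). I'll feed 3 mm more, then lower it slightly onto the bore.

play_rows(motion=[-0.0015,0,0,0,-0.003,0,0,0,-0.003,0,0.001,0,-0.003,0,0.002,0,-0.003,0,0.003,0])

```text
time: 9.9
tool_pos: [497.4, -96.6, 63.6]
ee_rot: [-1.976, -2.442, -0.0]
ft_force: [0.7, -0.2, -1.6]
finger_gap: 13.4
grip_force: 40.0
```

play_rows(motion=[0,0,0,0,0,0,0,0,0,0,0,0], newtons=3)

```text
time: 10.15
tool_pos: [497.4, -96.7, 63.7]
ee_rot: [-1.976, -2.442, 0.0]
ft_force: [0.3, -0.1, -1.0]
finger_gap: 13.8
grip_force: 3.0
```

play_rows(motion=[0,0,0,0,0,0,0,0,0,0,0,0,0,0,0,0,0,0,0,0], jaw=0.05)

```text
time: 10.57
tool_pos: [497.6, -96.7, 63.9]
ee_rot: [1.976, 2.442, 0.0]
ft_force: [-0.3, 0.3, -0.4]
finger_gap: 45.3
grip_force: 0.0
```

```bash
cat > e.py <<'E'
from h import *
cs=shot("scene");P=cloud(cs,cs["range_z"]>0);d=np.array([.2079,-.978])
a=(P[:,:2]-[516,-180.5])@d; b=(P[:,:2]-[516,-180.5])@[d[1],-d[0]]
S=(P[:,2]>50)&(abs(b)<20)
for lo in list(range(-80,-44,6))+list(range(42,90,3)):
    m=S&(a>=lo)&(a<lo+3)
    if m.sum(): print(lo,m.sum(),P[m,2].max().round(1))
s=monitor.sense(); print(s["time"],s["finger_gap"],s["ft_force"])
b=cv2.resize(cs["color"][170:330,240:440],None,fx=3.5,fy=3.5,interpolation=cv2.INTER_CUBIC)
import time; cv2.imwrite("pics/end%d.png"%(s["time"]*100),b)
E
python3 e.py
```

```text
-80 17 63.2
-74 20 180.6
-68 64 189.0
-62 109 237.2
-56 300 351.7
-50 397 347.7
42 46 84.4
45 53 85.3
48 27 82.0
51 23 82.4
54 27 82.3
57 25 83.0
60 25 82.9
63 25 84.7
66 26 84.0
69 26 84.5
72 23 83.8
10.6167 48.750993605935335 [0.02214278 0.36225515 0.15994596]
```

Released and resting on the bore. I'll lift clear and check it from close up.

play_rows(motion=[0,0,-0.03,0,0,0,-0.07,0,0,0,-0.11,0,0,0,-0.15,0,0,0,-0.19,0])

```text
time: 11.03
tool_pos: [497.0, -96.6, 255.6]
ee_rot: [-1.976, -2.442, 0.0]
ft_force: [0.8, -1.3, -0.4]
finger_gap: 49.9
grip_force: 0.0
```

play_rows(motion=[-0.03,0,-0.03,0,-0.06,0,-0.03,0,-0.08,0,-0.03,0,-0.08,0,-0.03,0,-0.08,0,-0.03,0])

```text
time: 11.45
tool_pos: [513.9, -175.5, 283.5]
ee_rot: [-1.978, -2.439, -0.0]
ft_force: [-0.8, 1.2, -0.6]
finger_gap: 50.0
grip_force: 0.0
```

```bash
python3 - <<'E'
from h import *
np.set_printoptions(precision=2,suppress=True)
shot("top");shot("top");shot("top")
c=shot("wrist"); cv2.imwrite("pics/w6.png",c["color"])
P=cloud(c,c["range_z"]>0);d=np.array([.2079,-.978])
for r in cams.cut_out("long_bar","wrist")[:2]: print(r["score"],r["rect"])
q=P[:,:2]-[516,-180.5]; a=q@d; b=q@[d[1],-d[0]]
S=(P[:,2]>50)&(P[:,2]<130)&(abs(b)<32)
for lo in list(range(-240,-60,20))+list(range(-60,-36,2))+list(range(36,90,2)):
    m=S&(a>=lo)&(a<lo+2)
    if m.sum(): print(lo,m.sum(),P[m,2].max().round(1),b[m].min().round(1),b[m].max().round(1))
ct=shot("top"); np.savez("last.npz",range_z=ct["range_z"])
s=monitor.sense(); print(s["time"],s["tool_pos"])
for t in ("short_bar","thick_bar"):
    for r in cams.cut_out(t,"top")[:1]: print(t,bar(cloud(ct,r["pixels"])))
E
```

```text
0.64 [321.2, 147.3, 21.7, 294.6]
-180 36 52.8 -6.7 6.9
-160 40 55.4 -6.8 6.9
-140 35 59.2 -6.9 6.9
-120 30 60.9 -6.0 6.9
-100 40 64.2 -6.1 7.0
-80 30 67.0 -6.2 7.0
-60 29 69.1 -6.3 7.0
-58 29 70.2 -6.3 7.0
-56 30 70.8 -6.3 7.0
-54 34 70.3 -6.3 7.0
-52 41 70.7 -6.4 7.0
-50 30 71.3 -6.4 7.0
-48 30 71.2 -6.4 7.0
-46 143 98.5 -26.2 26.9
-44 193 98.7 -25.2 26.1
-42 133 96.9 -23.9 23.8
-40 100 95.1 -23.2 23.2
-38 96 94.1 -22.5 21.9
36 60 87.3 -14.9 15.2
38 56 88.4 -15.0 15.2
40 62 87.7 -15.0 15.3
42 57 87.8 -15.0 15.2
44 19 85.8 -12.8 15.3
46 28 84.2 -5.8 7.1
48 27 84.9 -5.8 7.1
50 28 85.1 -5.8 7.1
52 28 85.4 -5.8 7.1
54 28 87.1 -5.8 7.1
56 26 86.1 -5.9 7.1
58 31 86.6 -5.9 7.1
60 27 87.1 -5.9 7.1
62 25 86.3 -5.9 7.1
64 27 86.9 -5.9 7.2
66 28 87.0 -5.9 7.1
68 29 87.0 -5.9 7.1
70 12 86.7 -4.9 6.1
11.75 [ 513.83 -173.96  283.31]
short_bar (array([ 406.3 , -119.56]), np.float64(-6.093077195733265), np.float64(138.90429188274607), np.float64(15.752198586477899), array([ 2.06, 16.04, 18.09]))
thick_bar (array([438.64, 131.1 ]), np.float64(3.186444406038902), np.float64(310.3708041847523), np.float64(24.671999239794296), array([24.88, 28.17, 30.17]))
```

View pics/w6.png

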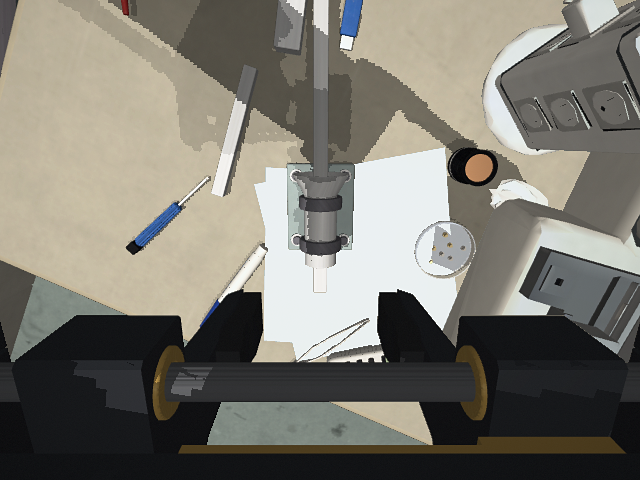

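The close view shows the bar resting through the tube, level with the axis sideways and drooping as described. Its front end is at (320,290), about 27–28 mm past the far end at (320,265). The bystander bars haven't moved and the gripper is clear.

```bash
python3 -c "
from h import *
print(manip.sign_off())"
```

```text
the job is handed in; nothing more can be done
None
```

The long bar is fed through the stock guide and released, with its front end about 27–28 mm beyond the far end against the 30 mm asked. The thick and short bars were not moved, and the job was handed in at about 12 s.

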